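# Load the label roll and feed it at the bun-packing counter

### The job

Load the label dispenser: slide the paper roll whose core is wide enough for the spindle along the deck (do not lift it or tip it over) until it stands against the two stop posts, then press it straight down so that the carriage sinks fully home and the spindle goes through the core. Then turn the feed knob clockwise to its stop and let it spring back. Leave the roll with the narrow core, the jar, the tin and the shaker standing where they are.

Things in the scene. Friction and masses are not known exactly. Their poses are not given: they have to be found in the camera images.
- dispenser: Stainless label dispenser fixed on the table, pose varies. Origin at table level under the deck's middle, x away from the robot, z up. Flat deck, top 85 mm above the origin, x -165 to 150 mm, y -270 to 270 mm, 12 mm rims along both y ends. A notch (y -55 to 55 mm, from x 16 mm to the far edge) holds the carriage over the spindle at x 70, y 0
- spindle_tip (a point): top of the fixed upright spindle (32 mm thick, tapered tip), on its axis, 2 mm below the deck's top; same axes as the dispenser. Two steel stop posts, 16 mm thick, stand 40 mm farther (+x) and 40 mm to either side (y), 43 mm above the deck: a roll touching both is centred over the spindle
- carriage (a joint): flat aluminium plate, 80 x 104 mm with a 45 mm hole, that carries the roll over the spindle; 0 = flush with the deck (as it starts), 0.06 m = fully home, 60 mm down. A stiff slide: it stays where it is left and needs about 4 to 12 N of push on top of the roll's weight
- roll: the wide-core roll to load: white paper roll standing upright, outer diameter 96 mm, 70 mm high, cardboard core with a 38 mm hole right through; origin at the centre of its underside, z along its axis. Starts on the deck's left or right part
- narrow_roll: bystander: a like paper roll, diameter 96 mm, 70 mm high, but with an 18 mm hole; origin at the centre of its underside; stands on the other part of the deck
- feed_box: grey box of the feed knob, 70 x 70 mm, 30 mm high, fixed on the far left or far right part of the deck; origin at the centre of its underside, on the deck
- feed_knob (a joint): black feed knob on top of the feed box, on an upright axis; 0 = rest, grows as it is turned clockwise seen from above, 1.2 rad = stop; a light spring (0.14 N m at the stop) returns it to 0
- knob_grip (a point): on the knob's axis, 10 mm below the top of its grip bar (top 67 mm above the deck); the bar is 60 mm long along this point's x, 16 mm thick along its y and 30 mm high, on a disc of diameter 62 mm
- spice_jar: bystander: lidded jar, diameter 56 mm, 70 mm high, on the deck's far part, across from the feed box; origin at the centre of its underside
- tin: bystander: plain closed can, diameter 50 mm, 70 mm high, on the deck at one side of the way to the carriage; origin at the centre of its underside
- shaker: bystander: steel shaker with a rounded top, diameter 50 mm, 70 mm high, on the deck at the other side of the way; origin at the centre of its underside
Things that resemble listed ones, but are neither listed nor needed, are in the scene too. What is shaped like the roll but red is not meant.

How it is judged (in metres and radians):
On the way, in this order (a step that is already met when the one before it is completed fails the run):
1. the wide-core roll is on the spindle and the carriage is fully home (value of joint carriage above 0.055 m and horizontal distance between roll and spindle_tip below 0.005 m and z of roll in the frame of dispenser below 0.033 m and angle between roll's own z axis and vertical below 0.06 rad), for 0.2 s.
2. the feed knob is turned clockwise to its stop (value of joint feed_knob above 1.1 rad), for 0.1 s.
At the end, for the whole second after the job is handed in: wide-core roll upright and at rest on the spindle (axis within 5 mm, tilt under 0.06 rad, underside under 33 mm up), carriage down by over 55 of 60 mm, feed knob back under 0.1 rad; narrow-core roll, jar, tin and shaker each within 30 mm of their starts (all of step 1 and value of joint feed_knob below 0.1 rad and linear speed of roll below 0.02 m/s and distance of each of narrow_roll, spice_jar, tin, shaker from where it was at the start of the episode below 0.03 m); the robot touches nothing.
It fails at once if the wide-core roll is lifted more than 20 mm off the deck (z of roll in the frame of dispenser above 0.105 m).
It fails at once if the wide-core roll is tipped over (angle between roll's own z axis and vertical above 0.6 rad).
It fails at once if the narrow-core roll, the jar, the tin or the shaker is shifted by more than 30 mm or knocked over (distance of any of narrow_roll, spice_jar, tin, shaker from where it was at the start of the episode above 0.03 m or angle between any of narrow_roll, spice_jar, tin, shaker's own z axis and vertical above 0.6 rad).
It also fails if it takes over 64 s, if anything falls off the work surface, if the arm or the gripper's body presses on something with over 40 N, if the wrist force passes 120 N, or if a joint passes its speed limit or range.

### The arm

A 6-joint arm with a two-finger parallel gripper is mounted at the origin on the work surface. World frame = base frame: x ahead of the robot, y to its left, z up, the work surface at z = 0. Lengths are in mm, angles in degrees, forces in N, time in s.
With the tool pointing down it reaches from about 350 to 975 mm from the base axis. Payload 17.4 kg.
Tool frame: the origin (TCP) lies at the very end of the fingers, on their centre line; the grasp point (between the pads) lies 19 mm behind it (ctrl.pinch_z is the distance from the TCP to the grasp point, in mm); z points along the fingers, y is the direction in which the jaws open and shut (so a half turn about z gives the same grasp; the last joint's range is limited). The gripper opens to 85 mm and grips with 20 to 120 N. Pads are 22 mm wide; open, the fingers measure 114 mm over their backs; the gripper's body (76 mm by 85 mm) begins 54 mm behind the grasp point. The pads swing forward as they close: fully open they stand 13 mm farther back than shut.
Start: joints at [-70.978, 6.646, 82.598, -0, 90.757, -2.166], TCP at [243.956, -629.379, 231.303] pointing down, gripper open.
Joint ranges: [-162.19, 162.19], [-47.58, 125.68], [4.15, 143.07], [-65.23, 245.23], [0.69, 171.88], [-170.13, 170.13]. Speed limits (degrees/s): [108.29, 108.29, 127.2, 180, 180, 180].

### API

Orientations are given as a 3x3 rotation matrix whose columns are the frame's x, y, z axes.
In Python, from workcell import ctrl, vision gives the robot as it stands.
- The arm moves only by the tool move_arm, never from a script. Its arguments are lists of equal length, an entry for each row: "fingers": the gripper's target within -1 to 1 (shut at 1, half-way at 0, fully open at -1); "linear": the shift along the tool's x, y, z in m, a list of three; "turn": the turn, a rotation vector about the tool's x, y, z in rad, a list of three. A call has exactly 8 rows; each row is the pose to reach, as a shift and turn from the pose measured when the call began, along the tool's axes at that moment; what a row does not reach only later rows make up. A row lasts 1/10 s, in which the tool goes at most 50 mm and 8.59 degrees, less where a joint would pass 70% of its speed; a pose out of reach is approached as far as the arm can. A call with a gripper value outside its range is refused whole. The fingers move at their own pace and stop on an object; "grip_force" is the grip in N (left out, the last holds). Time passes only in rows, so rows that repeat a pose let the fingers close, or fill a call up. It gives the time, the measured TCP pose, the force and the opening at its end, in the units of the state.
- ctrl.state(): the state, without advancing time (a new reading comes with each control period).
- vision.read_camera(name): name is "scene" or "top"; returns the picture (384x512x3 uint8, red, green, blue); there is no depth.
- vision.camera_info(name): a dict with "vertical_fov" (degrees; the focal length in pixels is half the picture's height over the tangent of half this angle, whatever the lens; pixels are square), "cx", "cy" (the principal point, pixels), "extrinsics" (4x4, takes a point from world to camera coordinates). Camera axes: x right, y down, z forward; pixel columns grow to the right and rows downward; lengths in mm; the calibration is good to about 2 mm. A picture is of the moment at which its call begins. camera_info takes no time and is no camera call.
- ctrl.job_done(): hands the job in, once; it reports no verdict.
The state is a dict: "t": time; "joint_positions": joint angles; "qd": joint speeds; "tau": joint torques, N m; "position": TCP position; "tool_rot": TCP orientation; "contact_force": force on the tool from outside, world axes, zero at the start; "moment": the same for the moment, N m; "gripper_width": finger opening in mm.
Only numpy, scipy, OpenCV 4.12 (cv2) and the standard library are available. Lean on these libraries where they do the work, as an engineer would, in place of code of your own. Each camera call takes 0.05 s, during which the arm holds its last target. There are 200 camera calls.

## Working session

There is one attempt and no reset: what is moved stays moved. The work goes in short steps, Python scripts to look and compute and a tool call to move; the robot and the scene stay as the last step left them, time stands still between calls to the robot, and variables do not carry over. Pictures are saved under pics/ and viewed, about 8 in all and at most 12, crops included, and the job is handed in when it is done.

Besides the shell and the picture viewer there is one more tool, called after "Request:" as name(argument=value, ...) on one line, values as JSON. move_arm: Moves the arm, as the interface text tells. Its arguments: {"type":"object","properties":{"fingers":{"type":"array","items":{"type":"number"}},"linear":{"type":"array","items":{"type":"array","items":{"type":"number"}}},"turn":{"type":"array","items":{"type":"array","items":{"type":"number"}}},"grip_force":{"type":"number"}},"required":["fingers","linear","turn"]}

```bash
mkdir -p pics; ls
python3 - <<'E'
from workcell import ctrl, vision
import cv2
for n in("scene","top"):
    i=vision.camera_info(n);print(n,i)
    im=vision.read_camera(n);cv2.imwrite(f"pics/{n}0.png",im[:,:,::-1])
s=ctrl.state();print(s, ctrl.pinch_z)
E
```

```text
pics
scene {'vertical_fov': 55.637066484937876, 'cx': 258.1690286263309, 'cy': 195.59448553504095, 'extrinsics': array([[ 7.91877385e-01,  6.10669446e-01,  3.61049079e-03,
        -4.94473848e+02],
       [ 4.17824275e-01, -5.37477271e-01, -7.32489631e-01,
        -1.01041133e+02],
       [-4.45368480e-01,  5.81550524e-01, -6.80768614e-01,
         1.00944682e+03],
       [ 0.00000000e+00,  0.00000000e+00,  0.00000000e+00,
         1.00000000e+00]])}
top {'vertical_fov': 57.90531756756126, 'cx': 252.53234380251988, 'cy': 193.9842922407135, 'extrinsics': array([[ 4.73005008e-02, -9.98864206e-01,  5.74115937e-03,
         5.17286781e+01],
       [-9.76491225e-01, -4.74496098e-02, -2.10269881e-01,
         5.90462930e+02],
       [ 2.10303473e-01,  4.33967891e-03, -9.77626522e-01,
         8.13645553e+02],
       [ 0.00000000e+00,  0.00000000e+00,  0.00000000e+00,
         1.00000000e+00]])}
{'t': 0.1, 'joint_positions': array([-7.09779987e+01,  6.67396954e+00,  8.26309835e+01, -1.53099064e-03,
        9.07544696e+01, -2.16653011e+00]), 'qd': array([-0.0170836 ,  0.01828779, -0.06170367,  0.03545153,  0.09626786,
        0.02587049]), 'tau': array([ 4.29980500e-03, -7.33669496e+01, -6.33790612e+01,  2.51354531e-04,
        5.24499948e-03,  7.93434037e-05]), 'position': array([ 243.89760939, -629.23386647,  230.61559858]), 'tool_rot': array([[ 9.32396291e-01,  3.61437441e-01, -3.63289457e-04],
       [ 3.61437623e-01, -9.32395785e-01,  9.71778619e-04],
       [ 1.25076190e-05, -1.03738926e-03, -9.99999462e-01]]), 'contact_force': array([ 0.11655833,  0.11007428, -0.54612384]), 'moment': array([ 0.01571145, -0.05047433,  0.00173383]), 'gripper_width': 85.04784663914405} 18.700000000000003
```

View pics/top0.png

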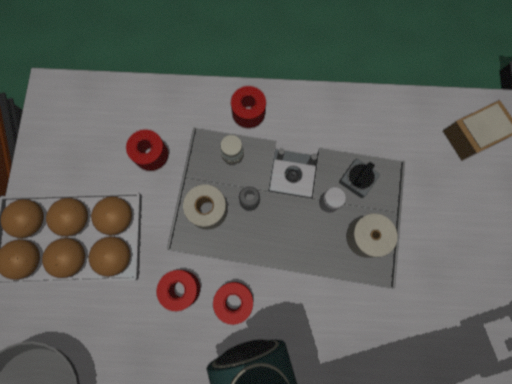

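View pics/scene0.png

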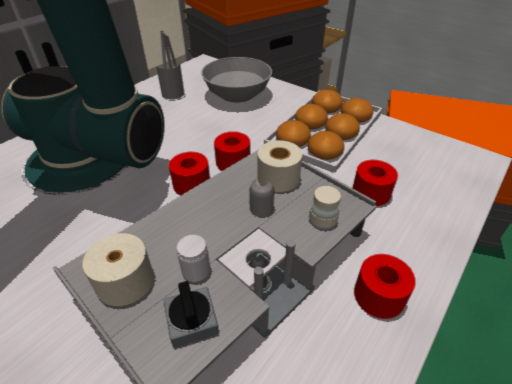

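Top view: wide roll at (204,206), narrow roll (376,236), shaker (249,198), tin (334,198), jar (231,148), knob (362,176), carriage (293,176), posts at (281,153) and (314,157). The scene view agrees with this. I'll take a close crop for accuracy.

```bash
cat > h.py <<'E'
import numpy as np, cv2
from workcell import ctrl, vision
def cam(n):
    i=vision.camera_info(n); E=np.array(i["extrinsics"]); f=192/np.tan(np.radians(i["vertical_fov"]/2))
    K=np.array([[f,0,i["cx"]],[0,f,i["cy"]],[0,0,1]]); return K,E
def ray(n,u,v,z):
    K,E=cam(n); R=E[:3,:3];c=-R.T@E[:3,3]
    d=R.T@np.linalg.inv(K)@[u,v,1.]; return (c+d*(z-c[2])/d[2])
def proj(n,p):
    K,E=cam(n); q=K@(E[:3,:3]@np.array(p,float)+E[:3,3]); return q[:2]/q[2]
E
python3 - <<'E'
from h import *
a=cv2.imread("pics/top0.png")
cv2.imwrite("pics/crop1.png",cv2.resize(a[120:295,160:420],None,fx=3,fy=3,interpolation=cv2.INTER_CUBIC))
for nm,u,v in(("TL",194,130),("TR",404,161),("BR",393,284),("BL",171,250)): print(nm,ray("top",u,v,85).round())
hsv=cv2.cvtColor(a,cv2.COLOR_BGR2HSV)
m=cv2.inRange(hsv,(12,25,120),(40,140,255)); 
n,l,st,ce=cv2.connectedComponentsWithStats(m)
for k in range(1,n):
    if st[k,4]>60: print("cream",st[k],ce[k].round(1))
m=cv2.inRange(hsv,(0,0,175),(180,25,255)); m[:120]=0;m[300:]=0;m[:,:160]=0;m[:,420:]=0
n,l,st,ce=cv2.connectedComponentsWithStats(m)
for k in range(1,n):
    if st[k,4]>60: print("white",st[k],ce[k].round(1))
E
```

```text
TL [742. 237.  85.]
TR [ 686. -297.   85.]
BR [ 384. -258.   85.]
BL [437. 267.  85.]
cream [ 464  104   48   43 1213] [488.8 125. ]
cream [221 136  21  19 290] [230.8 144.7]
cream [ 183  185   42   41 1012] [203.8 204.9]
cream [105 212  12  11  82] [110.9 216.8]
cream [ 61 214  10   9  70] [ 65.5 217.8]
cream [ 355  214   42   42 1279] [375.5 234.7]
cream [104 253  11  10  77] [108.7 257.6]
cream [ 57 255  11  10  77] [ 62.2 258.9]
```

View pics/crop1.png

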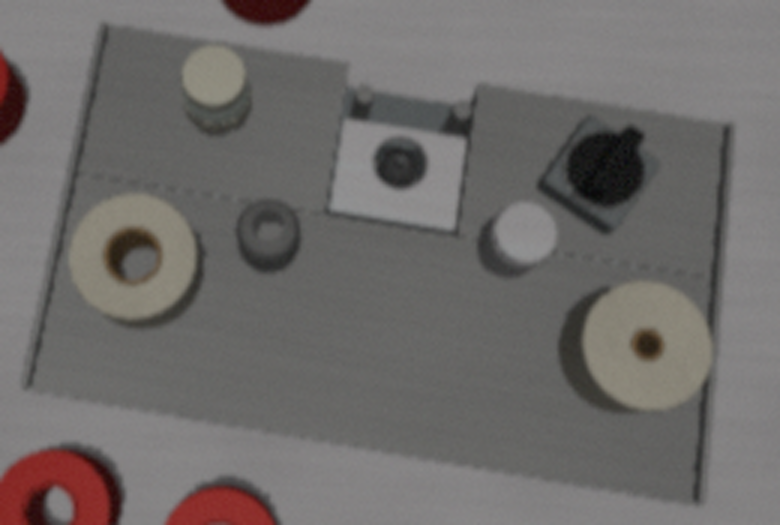

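The crop shows the deck outline, the carriage with corners at crop (342,118), (467,137), (459,233) and (329,213), the post tops at (364,90) and (464,108), the left roll's wide hole at (133,255), and the knob at about (605,170). Next I'll turn these into world positions.

Run:
```python
from h import *
c=lambda x,y:(160+(x-1)/3,120+(y-1)/3)
yaw=np.radians(-5.8); X=np.array([np.cos(yaw),np.sin(yaw)]);Y=np.array([-X[1],X[0]])
R=lambda x,y,z:ray("top",*c(x,y),z)[:2]
car=[R(*p,85) for p in((342,118),(467,137),(459,233),(329,213))]
print("carriage",np.round(car),np.mean(car,0).round(1),"edge yaw",np.degrees(np.arctan2(*(car[0]-car[1]))).round(1)*-1)
P=[R(*p,128) for p in((364,90),(462,108))]; d=P[0]-P[1]
print("posts",np.round(P,1),np.linalg.norm(d),"yaw",-np.degrees(np.arctan2(d[0],d[1])), "spindle", np.mean(P,0)-40*X)
sp=R(400,162,83); print("tip",sp)
cn=[R(*p,85) for p in((104,30),(730,124),(700,503),(27,387))];o=np.mean(cn,0)
print("deck",np.round(cn),"spindle",o+X*(70+7.5))
sp=np.mean(P,0)-40*X
a=cv2.imread("pics/top0.png");hsv=cv2.cvtColor(a,cv2.COLOR_BGR2HSV)
m=cv2.inRange(hsv,(12,25,120),(40,140,255))
for nm,x0,y0 in(("roll",178,180),("narrow",350,210)):
    mm=np.zeros_like(m);mm[y0:y0+50,x0:x0+50]=m[y0:y0+50,x0:x0+50]
    ct=max(cv2.findContours(mm,cv2.RETR_EXTERNAL,cv2.CHAIN_APPROX_NONE)[0],key=cv2.contourArea)
    (u,v),r=cv2.minEnclosingCircle(ct); e=cv2.fitEllipse(ct); p=ray("top",*e[0],155)
    print(nm,e[0],e[1],p.round(1), "diam",np.linalg.norm(ray("top",e[0][0]-e[1][0]/2,e[0][1],155)-ray("top",e[0][0]+e[1][0]/2,e[0][1],155)))
    print("  rel spindle",(p[:2]-sp)@X,(p[:2]-sp)@Y)
for nm,x,y,z in(("hole",134,254,155),("shaker",268,222,153),("tin",526,232,155),("jar",214,76,155),("knobdisc",606,169,122)):
    p=R(x,y,z);print(nm,p.round(1),"rel",((p-sp)@X).round(1),((p-sp)@Y).round(1))
b=cv2.imread("pics/scene0.png")
g=lambda im:np.clip(im.astype(float)*3,0,255).astype(np.uint8)
t=cv2.resize(g(a[155:200,338:385]),(376,360),interpolation=cv2.INTER_CUBIC)
s=cv2.resize(g(b[270:345,155:225]),(350,375),interpolation=cv2.INTER_CUBIC)[:360]
cv2.imwrite("pics/knob.png",np.hstack([t,s]))
```

```text
carriage [[675.  31.]
 [663. -74.]
 [581. -68.]
 [593.  39.]] [628.1 -18. ] edge yaw -6.2
posts [[685.2  16.6]
 [674.  -61.9]] 79.32050671377321 yaw -8.140918996815602 spindle [639.78880927 -18.62781348]
tip [639.68774355 -18.64797604]
deck [[ 743.  237.]
 [ 686. -294.]
 [ 376. -258.]
 [ 440.  273.]] spindle [638.45130677 -18.54145755]
roll (203.76156616210938, 204.8524169921875) (39.55327606201172, 41.033851623535156) [537.3 187.3 155. ] diam 88.36054020312591
  rel spindle -122.75548772561284 194.50453144222794
narrow (375.4704895019531, 234.68211364746094) (39.76725387573242, 42.593875885009766) [ 489.  -195.1  155. ] diam 87.73536868393033
  rel spindle -132.15642297695427 -190.8504312112442
hole [538.6 186.1] rel -121.4 193.5
shaker [568.2  87.6] rel -81.9 98.4
tin [ 569.5 -106.2] rel -61.1 -94.3
jar [681.2 135. ] rel 25.7 157.0
knobdisc [ 630.9 -177.8] rel 7.2 -159.2
```

View pics/knob.png

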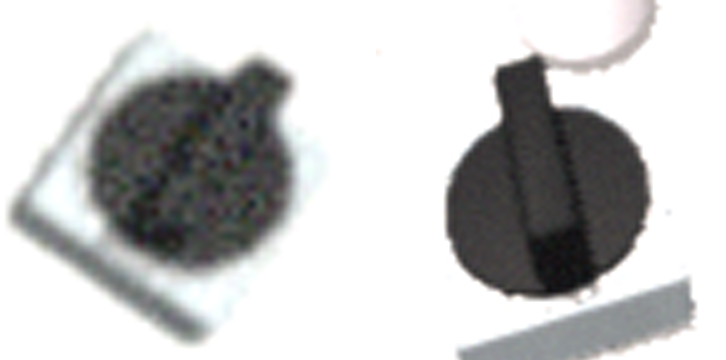

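World results: spindle at about (639.8, -18.6), where three estimates agree to 1.5 mm. The wide roll is at (538, 187). Dispenser yaw is about -6°. The knob bar points up-right in the top view. I'll pinch the roll's robot-side wall, with one finger in the core, and slide it around the shaker.

```bash
cat >> h.py <<'E'
from scipy.spatial.transform import Rotation as Ro
YAW=np.radians(-6.0); X=np.array([np.cos(YAW),np.sin(YAW)]); Y=np.array([-X[1],X[0]]); SP=np.array([639.8,-18.6])
def go(p,yang,free=False):
    "tool-frame delta to world pos p (mm), tool y axis at world angle yang (deg), pointing down"
    s=ctrl.state(); R=s["tool_rot"]; a=np.radians(yang)
    y=np.array([np.cos(a),np.sin(a),0]); z=np.array([0,0,-1.]); T=np.c_[np.cross(y,z),y,z]
    print("lin m",(R.T@(np.array(p)-s["position"])/1000).round(4),"turn",Ro.from_matrix(R.T@T).as_rotvec().round(4))
def disp(x,y,z): return np.r_[SP+x*X+y*Y,z]
def st():
    s=ctrl.state();r=s["position"][:2]-SP
    print("t",round(s["t"],2),"pos",s["position"].round(1),"rel",(r@X).round(1),(r@Y).round(1),"yang",np.degrees(np.arctan2(s["tool_rot"][1,1],s["tool_rot"][0,1])).round(1),"F",s["contact_force"].round(1),"w",round(s["gripper_width"],1),"q",s["joint_positions"].round(0))
E
python3 - <<'E'
from h import *
go([506,190,230],-6)
# knob bar ends: scene crop left at x=376, scale 5 origin (155,270)
k=lambda x,y:ray("scene",155+(x-376-2)/5,270+(y-2)/5,152)[:2]
A=k(521,63);B=k(558,236)
print(A,B,np.linalg.norm(A-B),(A+B)/2,np.degrees(np.arctan2(*(A-B)[::-1])))
tA=ray("top",338+(268-4)/8,155+(75-4)/8,152)[:2]; print("top far end",tA)
E
```

```text
lin m [ 0.5405 -0.6691  0.0013] turn [-9.0000e-04 -6.0000e-04 -1.0963e+00]
[ 608.44229994 -161.69850382] [ 657.04419907 -194.41333285] 58.58672748120914 [ 632.74324951 -178.05591833] 146.05478037671747
top far end [ 652.39878774 -190.32395083]
```

Request:
move_arm(fingers=[-0.05, -0.05, -0.05, -0.05, -0.05, -0.05, -0.05, -0.05], linear=[[0.54, -0.669, 0], [0.54, -0.669, 0], [0.54, -0.669, 0], [0.54, -0.669, 0], [0.54, -0.669, 0], [0.54, -0.669, 0], [0.54, -0.669, 0], [0.54, -0.669, 0]], turn=[[0, 0, -1.096], [0, 0, -1.096], [0, 0, -1.096], [0, 0, -1.096], [0, 0, -1.096], [0, 0, -1.096], [0, 0, -1.096], [0, 0, -1.096]], grip_force=30)

```text
t: 0.9
position: [365.6, -246.4, 231.2]
tool_rot: [[0.1, 0.995, -0.0], [0.995, -0.1, 0.001], [0.001, -0.0, -1.0]]
contact_force: [1.2, -0.6, -1.0]
gripper_width: 45.2
```

```bash
python3 -c "
from h import *
st();go([506,190,230],-6)"
```

```text
t 0.9 pos [ 365.6 -246.4  231.2] rel -248.9 -255.2 yang -5.7 F [ 1.2 -0.6 -1. ] w 45.2 q [-37. -24. 110.   0.  94. -32.]
lin m [0.4482 0.0962 0.0016] turn [-0.0003 -0.0009  0.005 ]
```

Request:
move_arm(fingers=[-0.02, -0.02, -0.02, -0.02, -0.02, -0.02, -0.02, -0.02], linear=[[0.448, 0.096, 0], [0.448, 0.096, 0], [0.448, 0.096, 0], [0.448, 0.096, 0], [0.448, 0.096, 0], [0.448, 0.096, 0], [0.448, 0.096, 0], [0.448, 0.096, 0]], turn=[[0, 0, 0.005], [0, 0, 0.005], [0, 0, 0.005], [0, 0, 0.005], [0, 0, 0.005], [0, 0, 0.005], [0, 0, 0.005], [0, 0, 0.005]])

```text
t: 1.7
position: [487.5, 135.0, 231.4]
tool_rot: [[0.104, 0.995, -0.0], [0.995, -0.104, 0.001], [0.001, -0.0, -1.0]]
contact_force: [0.9, -1.1, -0.1]
gripper_width: 43.3
```

```bash
python3 -c "
from h import *
st();go([506,190,180],-6)"
```

```text
t 1.7 pos [487.5 135.  231.4] rel -167.6 136.8 yang -6.0 F [ 0.9 -1.1 -0.1] w 43.3 q [ 13. -15. 103.   0.  92.  19.]
lin m [0.0566 0.0127 0.0515] turn [-0.0001 -0.0009  0.0004]
```

Request:
move_arm(fingers=[-0.02, -0.02, -0.02, -0.02, -0.02, -0.02, -0.02, -0.02], linear=[[0.057, 0.013, 0], [0.057, 0.013, 0], [0.057, 0.013, 0], [0.057, 0.013, 0.03], [0.057, 0.013, 0.05], [0.057, 0.013, 0.05], [0.057, 0.013, 0.05], [0.057, 0.013, 0.05]], turn=[[0, 0, 0], [0, 0, 0], [0, 0, 0], [0, 0, 0], [0, 0, 0], [0, 0, 0], [0, 0, 0], [0, 0, 0]])

```text
t: 2.5
position: [506.8, 189.9, 183.1]
tool_rot: [[0.105, 0.994, 0.002], [0.994, -0.105, 0.001], [0.002, 0.002, -1.0]]
contact_force: [-0.3, 0.0, 0.3]
gripper_width: 43.5
```

Run:
```python
from h import *
st();go([506,190,120],-6)
a=vision.read_camera("top")[:,:,::-1];b=vision.read_camera("scene")[:,:,::-1]
z=lambda i,x,y:cv2.resize(i[y:y+100,x:x+100],(400,400),interpolation=cv2.INTER_CUBIC)
cv2.imwrite("pics/g1.png",np.hstack([z(a,155,160),z(b,225,90)]))
```

```text
t 2.5 pos [506.8 189.9 183.1] rel -154.1 193.4 yang -6.0 F [-0.3  0.   0.3] w 43.5 q [ 18.  -9. 103.   0.  86.  24.]
lin m [-0.     -0.0009  0.0631] turn [ 0.0017 -0.0016 -0.0003]
```

View pics/g1.png

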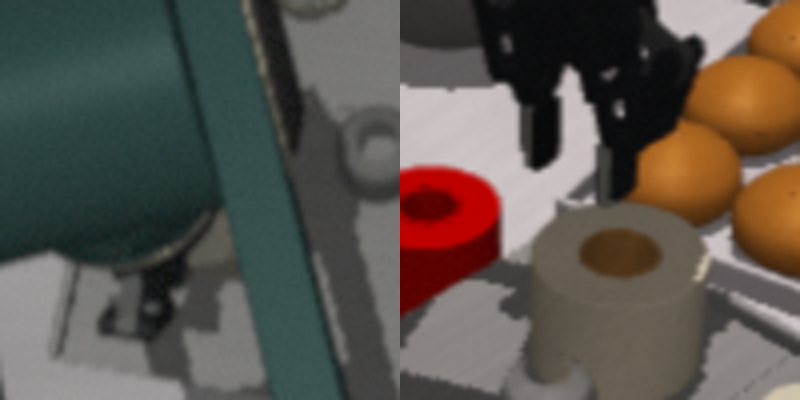

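The fingers stand as planned. The inner one at crop (615,195) is over the core hole at (620,250), and the outer one at (540,160) is beyond the robot-side wall. I'll descend in stages.

Request:
move_arm(fingers=[-0.02, -0.02, -0.02, -0.02, -0.02, -0.02, -0.02, -0.02], linear=[[0, 0, 0.015], [0, 0, 0.03], [0, 0, 0.036], [0, 0, 0.042], [0, 0, 0.045], [0, 0, 0.045], [0, 0, 0.045], [0, 0, 0.045]], turn=[[0, 0, 0], [0, 0, 0], [0, 0, 0], [0, 0, 0], [0, 0, 0], [0, 0, 0], [0, 0, 0], [0, 0, 0]])

```text
t: 3.4
position: [507.0, 190.3, 138.3]
tool_rot: [[0.104, 0.995, 0.002], [0.995, -0.104, 0.002], [0.002, 0.002, -1.0]]
contact_force: [0.0, 0.0, 0.6]
gripper_width: 43.7
```

No contact, 17 mm into the core. Going down 18 mm more, then closing.

Request:
move_arm(fingers=[-0.02, -0.02, -0.02, 0.1, 0.2, 0.4, 0.4, 0.4], linear=[[0, 0, 0.012], [0, 0, 0.018], [0, 0, 0.018], [0, 0, 0.018], [0, 0, 0.018], [0, 0, 0.018], [0, 0, 0.018], [0, 0, 0.018]], turn=[[0, 0, 0], [0, 0, 0], [0, 0, 0], [0, 0, 0], [0, 0, 0], [0, 0, 0], [0, 0, 0], [0, 0, 0]], grip_force=30)

```text
t: 4.2
position: [507.0, 190.4, 120.6]
tool_rot: [[0.104, 0.995, 0.003], [0.995, -0.104, 0.002], [0.002, 0.002, -1.0]]
contact_force: [-3.6, -0.5, 3.7]
gripper_width: 32.2
```

Run:
```python
from h import *
st()
p=ctrl.state()["position"]
for d in((-176,160),(-176,50),(-100,0),(-15,0)): print(d,end=" "); go(np.r_[disp(d[0]-32,d[1],0)[:2],p[2]],-6)
```

```text
t 4.2 pos [507.  190.4 120.6] rel -153.9 193.9 yang -6.0 F [-3.6 -0.5  3.7] w 32.2 q [ 18.  -7. 107.   0.  80.  24.]
(-176, 160) lin m [-0.0339 -0.0541 -0.0002] turn [ 0.0023 -0.002   0.0001]
(-176, 50) lin m [-0.1439 -0.0541 -0.0004] turn [ 0.0023 -0.002   0.0001]
(-100, 0) lin m [-0.1939  0.0219 -0.0003] turn [ 0.0023 -0.002   0.0001]
(-15, 0) lin m [-1.939e-01  1.069e-01 -1.000e-04] turn [ 0.0023 -0.002   0.0001]
```

Gripped at 32.2 mm, and I expected about 32.5. Sliding out toward the robot, then past the shaker.

Request:
move_arm(fingers=[0.6, 0.6, 0.6, 0.6, 0.6, 0.6, 0.6, 0.6], linear=[[0, -0.01, 0], [0, -0.02, 0], [-0.005, -0.035, 0], [-0.015, -0.045, 0], [-0.03, -0.054, 0], [-0.045, -0.054, 0], [-0.06, -0.054, 0], [-0.07, -0.054, 0]], turn=[[0, 0, 0], [0, 0, 0], [0, 0, 0], [0, 0, 0], [0, 0, 0], [0, 0, 0], [0, 0, 0], [0, 0, 0]])

```text
t: 5.0
position: [446.1, 125.3, 120.7]
tool_rot: [[0.105, 0.994, 0.003], [0.994, -0.105, 0.002], [0.003, 0.003, -1.0]]
contact_force: [0.1, 4.9, 5.3]
gripper_width: 31.1
```

Run:
```python
from h import *
st();print(vision.__name__)
a=vision.read_camera("top")[:,:,::-1];b=vision.read_camera("scene")[:,:,::-1]
z=lambda i,x,y:cv2.resize(i[y:y+200,x:x+200],(400,400),interpolation=cv2.INTER_CUBIC)
cv2.imwrite("pics/g2.png",np.hstack([z(a,155,110),z(b,190,60)]))
```

```text
t 5.0 pos [446.1 125.3 120.7] rel -207.6 122.9 yang -6.0 F [0.1 4.9 5.3] w 31.1 q [ 12. -18. 116.   0.  82.  18.]Traceback (most recent call last):
  File "<stdin>", line 2, in <module>
AttributeError: 'Vision' object has no attribute '__name__'. Did you mean: '__ne__'?
```

Run:
```python
from h import *
a=vision.read_camera("top")[:,:,::-1];b=vision.read_camera("scene")[:,:,::-1]
z=lambda i,x,y:cv2.resize(i[y:y+200,x:x+200],(400,400),interpolation=cv2.INTER_CUBIC)
cv2.imwrite("pics/g2.png",np.hstack([z(a,155,110),z(b,190,60)]))
```

```text
(no output)
```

View pics/g2.png

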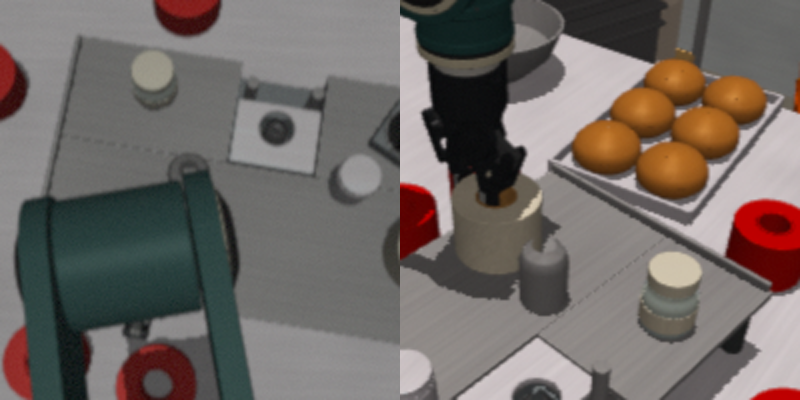

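The roll at crop (497,230) has travelled upright with the gripper and is clear of the shaker at (545,275). Continuing to the mid-line.

Request:
move_arm(fingers=[0.6, 0.6, 0.6, 0.6, 0.6, 0.6, 0.6, 0.6], linear=[[-0.015, 0, 0], [-0.03, 0, 0], [-0.048, 0, 0], [-0.066, 0, 0], [-0.084, 0.01, 0], [-0.1, 0.025, 0], [-0.114, 0.04, 0], [-0.123, 0.05, 0]], turn=[[0, 0, 0], [0, 0, 0], [0, 0, 0], [0, 0, 0], [0, 0, 0], [0, 0, 0], [0, 0, 0], [0, 0, 0]])

```text
t: 5.9
position: [483.3, -4.2, 120.7]
tool_rot: [[0.107, 0.994, 0.002], [0.994, -0.107, 0.001], [0.001, 0.002, -1.0]]
contact_force: [-3.2, 5.4, 8.5]
gripper_width: 31.4
```

Run:
```python
from h import *
st();p=ctrl.state()["position"];go(np.r_[disp(-12-32,0,0)[:2],p[2]],-6)
```

```text
t 5.9 pos [483.3  -4.2 120.7] rel -157.1 -2.0 yang -6.2 F [-3.2  5.4  8.5] w 31.4 q [ -4. -15. 113.   0.  82.   3.]
lin m [0.0024 0.1131 0.0002] turn [ 0.0017 -0.001  -0.0028]
```

Request:
move_arm(fingers=[0.6, 0.6, 0.6, 0.6, 0.6, 0.6, 0.6, 0.6], linear=[[0, 0.008, -0.0005], [0.001, 0.018, -0.0008], [0.002, 0.028, -0.0008], [0.002, 0.038, -0.0008], [0.002, 0.046, -0.0008], [0.002, 0.052, -0.0008], [0.002, 0.055, -0.0008], [0.002, 0.055, -0.0008]], turn=[[0, 0, 0], [0, 0, 0], [0, 0, 0], [0, 0, 0], [0, 0, 0], [0, 0, 0], [0, 0, 0], [0, 0, 0]])

```text
t: 6.7
position: [538.4, -8.1, 121.4]
tool_rot: [[0.107, 0.994, 0.001], [0.994, -0.107, 0.001], [0.001, 0.001, -1.0]]
contact_force: [-0.1, 0.3, -4.1]
gripper_width: 31.6
```

Run:
```python
from h import *
st();p=ctrl.state()["position"];go(np.r_[disp(-12-32,0,0)[:2],p[2]],-6)
```

```text
t 6.7 pos [538.4  -8.1 121.4] rel -101.9 -0.1 yang -6.2 F [-0.1  0.3 -4.1] w 31.6 q [ -4.  -8. 107.   0.  80.   3.]
lin m [0.0003 0.0579 0.0001] turn [ 0.0014 -0.0009 -0.0027]
```

Request:
move_arm(fingers=[0.6, 0.6, 0.6, 0.6, 0.6, 0.6, 0.6, 0.6], linear=[[0, 0.008, 0], [0, 0.016, 0], [0, 0.025, 0], [0, 0.034, 0], [0, 0.042, 0], [0, 0.048, 0], [0, 0.052, 0], [0, 0.052, 0]], turn=[[0, 0, 0], [0, 0, 0], [0, 0, 0], [0, 0, 0], [0, 0, 0], [0, 0, 0], [0, 0, 0], [0, 0, 0]])

```text
t: 7.5
position: [590.5, -13.7, 121.4]
tool_rot: [[0.107, 0.994, 0.001], [0.994, -0.107, 0.001], [0.001, 0.001, -1.0]]
contact_force: [-0.5, 0.4, -3.1]
gripper_width: 31.4
```

Run:
```python
from h import *
st()
a=vision.read_camera("top")[:,:,::-1];b=vision.read_camera("scene")[:,:,::-1]
z=lambda i,x,y:cv2.resize(i[y:y+120,x:x+120],(400,400),interpolation=cv2.INTER_CUBIC)
cv2.imwrite("pics/g3.png",np.hstack([z(a,230,110),z(b,190,180)]))
```

```text
t 7.5 pos [590.5 -13.7 121.4] rel -49.6 -0.3 yang -6.2 F [-0.5  0.4 -3.1] w 31.4 q [ -4.  -1. 101.   0.  80.   2.]
```

View pics/g3.png

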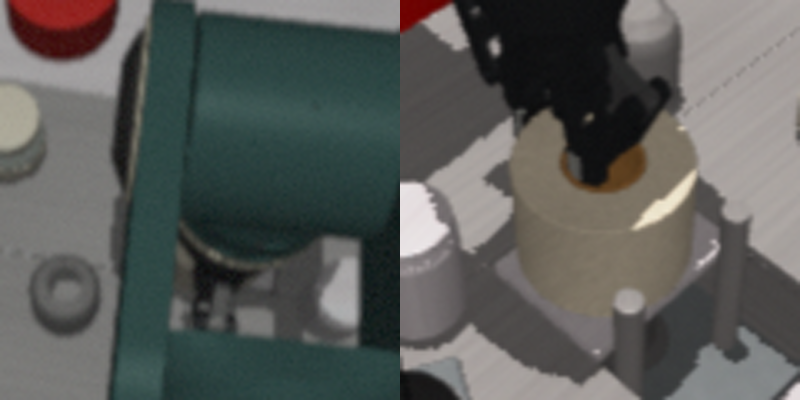

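The roll is upright between the posts at crop (628,300) and (735,215), about 17 mm short. I'll creep forward until it touches.

Request:
move_arm(fingers=[0.6, 0.6, 0.6, 0.6, 0.6, 0.6, 0.6, 0.6], linear=[[0, 0.004, 0], [0, 0.008, 0], [0, 0.011, 0], [0, 0.013, 0], [0, 0.014, 0], [0, 0.015, 0], [0, 0.016, 0], [0, 0.016, 0]], turn=[[0, 0, 0], [0, 0, 0], [0, 0, 0], [0, 0, 0], [0, 0, 0], [0, 0, 0], [0, 0, 0], [0, 0, 0]])

```text
t: 8.4
position: [605.9, -15.4, 121.4]
tool_rot: [[0.107, 0.994, 0.001], [0.994, -0.107, 0.001], [0.001, 0.001, -1.0]]
contact_force: [-0.0, 0.1, -3.7]
gripper_width: 31.0
```

Request:
move_arm(fingers=[0.6, 0.6, 0.6, 0.6, 0.6, 0.6, 0.6, 0.6], linear=[[0, 0.0005, 0], [0, 0.001, 0], [0, 0.0015, 0], [0, 0.002, 0], [0, 0.0025, 0], [0, 0.003, 0], [0, 0.003, 0], [0, 0.003, 0]], turn=[[0, 0, 0], [0, 0, 0], [0, 0, 0], [0, 0, 0], [0, 0, 0], [0, 0, 0], [0, 0, 0], [0, 0, 0]])

```text
t: 9.2
position: [607.2, -14.9, 121.1]
tool_rot: [[0.107, 0.994, -0.004], [0.994, -0.107, 0.002], [0.002, -0.004, -1.0]]
contact_force: [-20.0, 6.1, 4.7]
gripper_width: 31.1
```

Both posts are touching, with about 20 N almost straight back. I'll release, then nudge with the open outer finger so the roll centres itself.

Request:
move_arm(fingers=[0.3, 0.15, 0.05, 0, 0, 0, 0, 0], linear=[[0, 0, 0], [0, 0, 0], [0, 0, 0], [0, 0, 0], [0, 0, 0], [0, 0.002, 0], [0, 0.003, 0], [0, 0.004, 0]], turn=[[0, 0, 0], [0, 0, 0], [0, 0, 0], [0, 0, 0], [0, 0, 0], [0, 0, 0], [0, 0, 0], [0, 0, 0]])

```text
t: 10.0
position: [611.3, -15.3, 121.1]
tool_rot: [[0.107, 0.994, -0.003], [0.994, -0.107, 0.002], [0.002, -0.004, -1.0]]
contact_force: [0.5, -0.7, 0.0]
gripper_width: 42.7
```

```bash
python3 -c "
from h import *
st()"
```

```text
t 10.0 pos [611.3 -15.3 121.1] rel -28.7 0.3 yang -6.1 F [ 0.5 -0.7  0. ] w 42.7 q [-4.  2. 98.  0. 80.  2.]
```

Request:
move_arm(fingers=[0, 0, 0, 0, 0, 0, 0, 0], linear=[[0, 0.001, 0], [0, 0.0015, 0], [0, 0.002, 0], [0, 0.0023, 0], [0, 0.0026, 0], [0, 0.003, 0], [0, 0.003, 0], [0, 0.003, 0]], turn=[[0, 0, 0], [0, 0, 0], [0, 0, 0], [0, 0, 0], [0, 0, 0], [0, 0, 0], [0, 0, 0], [0, 0, 0]])

```text
t: 10.8
position: [612.6, -15.4, 121.0]
tool_rot: [[0.107, 0.994, -0.008], [0.994, -0.107, 0.003], [0.002, -0.008, -1.0]]
contact_force: [-20.0, 1.9, 9.8]
gripper_width: 42.8
```

The reaction is straight back along the dispenser axis, so the roll is seated on both posts. Backing off and rising.

Request:
move_arm(fingers=[0, 0, 0, 0, 0, -0.1, -0.3, -0.3], linear=[[0, -0.003, 0], [0, -0.005, 0], [0, -0.005, 0], [0, -0.005, -0.02], [0, -0.005, -0.04], [0, -0.005, -0.055], [0, -0.005, -0.06], [0, -0.005, -0.06]], turn=[[0, 0, 0], [0, 0, 0], [0, 0, 0], [0, 0, 0], [0, 0, 0], [0, 0, 0], [0, 0, 0], [0, 0, 0]])

```text
t: 11.6
position: [608.3, -15.1, 181.5]
tool_rot: [[0.107, 0.994, -0.007], [0.994, -0.107, 0.003], [0.002, -0.007, -1.0]]
contact_force: [0.9, -0.5, -0.1]
gripper_width: 55.6
```

```bash
python3 -c "
from h import *
st();go(disp(0,0,162),-6)"
```

```text
t 11.6 pos [608.3 -15.1 181.5] rel -31.6 0.2 yang -6.1 F [ 0.9 -0.5 -0.1] w 55.6 q [-4. -0. 94.  0. 86.  2.]
lin m [-0.0001  0.0318  0.0193] turn [-0.0073 -0.0019 -0.0026]
```

Request:
move_arm(fingers=[-0.3, -0.3, -0.3, -0.3, -0.3, -0.3, -0.3, -0.3], linear=[[0, 0.02, 0], [0, 0.032, 0], [0, 0.032, 0], [0, 0.032, 0.01], [0, 0.032, 0.016], [0, 0.032, 0.018], [0, 0.032, 0.018], [0, 0.032, 0.018]], turn=[[-0.007, -0.002, 0], [-0.007, -0.002, 0], [-0.007, -0.002, 0], [-0.007, -0.002, 0], [-0.007, -0.002, 0], [-0.007, -0.002, 0], [-0.007, -0.002, 0], [-0.007, -0.002, 0]])

```text
t: 12.4
position: [639.9, -18.5, 163.5]
tool_rot: [[0.107, 0.994, -0.0], [0.994, -0.107, -0.0], [-0.0, -0.0, -1.0]]
contact_force: [-0.4, -0.2, -0.2]
gripper_width: 55.3
```

Run:
```python
from h import *
st();go(disp(0,0,95),-6)
a=vision.read_camera("top")[:,:,::-1];b=vision.read_camera("scene")[:,:,::-1]
z=lambda i,x,y:cv2.resize(i[y:y+120,x:x+120],(400,400),interpolation=cv2.INTER_CUBIC)
cv2.imwrite("pics/g4.png",np.hstack([z(a,230,110),z(b,190,180)]))
```

```text
t 12.4 pos [639.9 -18.5 163.5] rel 0.1 0.1 yang -6.1 F [-0.4 -0.2 -0.2] w 55.3 q [-4.  4. 92. -0. 84.  2.]
lin m [-0.0001 -0.0001  0.0685] turn [-0.0001  0.0001 -0.0026]
```

View pics/g4.png

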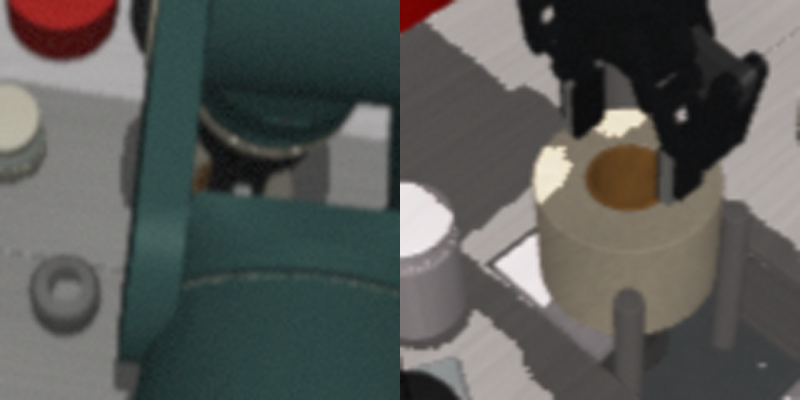

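The roll at crop (630,240) stands against both posts, with the fingers on opposite sides of the core hole. Pressing down.

Request:
move_arm(fingers=[-0.3, -0.3, -0.3, -0.3, -0.3, -0.3, -0.3, -0.3], linear=[[0, 0, 0.004], [0, 0, 0.008], [0, 0, 0.012], [0, 0, 0.016], [0, 0, 0.02], [0, 0, 0.024], [0, 0, 0.026], [0, 0, 0.026]], turn=[[0, 0, 0], [0, 0, 0], [0, 0, 0], [0, 0, 0], [0, 0, 0], [0, 0, 0], [0, 0, 0], [0, 0, 0]])

```text
t: 13.3
position: [640.1, -18.5, 138.0]
tool_rot: [[0.107, 0.994, 0.0], [0.994, -0.107, -0.0], [-0.0, 0.0, -1.0]]
contact_force: [-2.5, 1.4, 5.5]
gripper_width: 55.8
```

Request:
move_arm(fingers=[-0.3, -0.3, -0.3, -0.3, -0.3, -0.3, -0.3, -0.3], linear=[[0, 0, 0.004], [0, 0, 0.008], [0, 0, 0.012], [0, 0, 0.016], [0, 0, 0.02], [0, 0, 0.024], [0, 0, 0.027], [0, 0, 0.027]], turn=[[0, 0, 0], [0, 0, 0], [0, 0, 0], [0, 0, 0], [0, 0, 0], [0, 0, 0], [0, 0, 0], [0, 0, 0]])

```text
t: 14.1
position: [640.1, -18.5, 111.2]
tool_rot: [[0.107, 0.994, 0.001], [0.994, -0.107, -0.0], [-0.0, 0.001, -1.0]]
contact_force: [-1.8, 0.1, 5.4]
gripper_width: 55.4
```

Run:
```python
from h import *
st()
a=vision.read_camera("top")[:,:,::-1];b=vision.read_camera("scene")[:,:,::-1]
z=lambda i,x,y:cv2.resize(i[y:y+120,x:x+120],(400,400),interpolation=cv2.INTER_CUBIC)
cv2.imwrite("pics/g5.png",z(b,190,180))
```

```text
t 14.1 pos [640.1 -18.5 111.2] rel 0.3 0.1 yang -6.1 F [-1.8  0.1  5.4] w 55.4 q [-4.  6. 95. -0. 79.  2.]
```

View pics/g5.png

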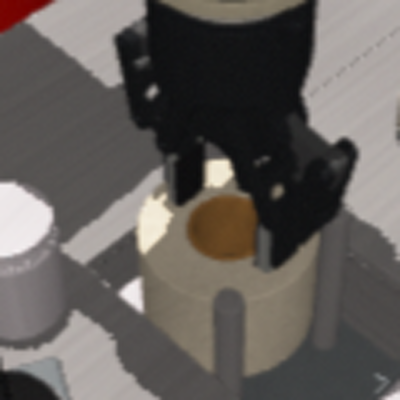

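The roll is sinking level along the posts with about 5 N of push. Continuing.

Request:
move_arm(fingers=[-0.3, -0.3, -0.3, -0.3, -0.3, -0.3, -0.3, -0.3], linear=[[0, 0, 0.004], [0, 0, 0.008], [0, 0, 0.011], [0, 0, 0.013], [0, 0, 0.014], [0, 0, 0.015], [0, 0, 0.016], [0, 0, 0.017]], turn=[[0, 0, 0], [0, 0, 0], [0, 0, 0], [0, 0, 0], [0, 0, 0], [0, 0, 0], [0, 0, 0], [0, 0, 0]])

```text
t: 15.0
position: [640.2, -18.5, 95.1]
tool_rot: [[0.107, 0.994, 0.001], [0.994, -0.107, -0.0], [-0.0, 0.001, -1.0]]
contact_force: [-4.5, 0.1, 10.1]
gripper_width: 55.5
```

Not bottomed yet, because the pads stand a little behind the TCP at this opening. Going further in small steps.

Request:
move_arm(fingers=[-0.3, -0.3, -0.3, -0.3, -0.3, -0.3, -0.3, -0.3], linear=[[0, 0, 0.001], [0, 0, 0.002], [0, 0, 0.003], [0, 0, 0.004], [0, 0, 0.005], [0, 0, 0.005], [0, 0, 0.005], [0, 0, 0.005]], turn=[[0, 0, 0], [0, 0, 0], [0, 0, 0], [0, 0, 0], [0, 0, 0], [0, 0, 0], [0, 0, 0], [0, 0, 0]])

```text
t: 15.8
position: [640.2, -18.4, 90.9]
tool_rot: [[0.107, 0.994, 0.001], [0.994, -0.107, -0.0], [-0.0, 0.001, -1.0]]
contact_force: [-5.1, 0.8, 10.0]
gripper_width: 55.6
```

Request:
move_arm(fingers=[-0.3, -0.3, -0.3, -0.3, -0.3, -0.3, -0.3, -0.3], linear=[[0, 0, 0.001], [0, 0, 0.0015], [0, 0, 0.002], [0, 0, 0.0025], [0, 0, 0.003], [0, 0, 0.0035], [0, 0, 0.0035], [0, 0, 0.0035]], turn=[[0, 0, 0], [0, 0, 0], [0, 0, 0], [0, 0, 0], [0, 0, 0], [0, 0, 0], [0, 0, 0], [0, 0, 0]])

```text
t: 16.6
position: [640.3, -18.5, 90.7]
tool_rot: [[0.107, 0.994, 0.002], [0.994, -0.107, -0.0], [-0.0, 0.002, -1.0]]
contact_force: [-17.4, 1.9, 34.1]
gripper_width: 55.4
```

It bottomed: 34 N with no further travel. Lifting and moving toward the knob, then I'll check the roll's height.

Request:
move_arm(fingers=[-0.3, -0.3, -0.3, -0.3, -0.3, -0.2, -0.1, 0], linear=[[0, 0, -0.005], [0, 0, -0.02], [0, 0, -0.05], [0, 0, -0.08], [0, 0, -0.11], [-0.03, 0, -0.12], [-0.07, 0, -0.12], [-0.11, 0, -0.12]], turn=[[0, 0, 0], [0, 0, 0], [0, 0, 0], [0, 0, 0], [0, 0, -0.15], [0, 0, -0.3], [0, 0, -0.45], [0, 0, -0.6]])

```text
t: 17.4
position: [628.2, -128.7, 211.9]
tool_rot: [[-0.479, 0.878, 0.004], [0.878, 0.479, -0.001], [-0.002, 0.003, -1.0]]
contact_force: [-0.3, -0.1, -0.4]
gripper_width: 42.7
```

Run:
```python
from h import *
st();go([632,-178,200],56)
a=vision.read_camera("top")[:,:,::-1];b=vision.read_camera("scene")[:,:,::-1]
z=lambda i,x,y:cv2.resize(i[y:y+120,x:x+120],(400,400),interpolation=cv2.INTER_CUBIC)
cv2.imwrite("pics/g6.png",np.hstack([z(a,230,110),z(b,190,180)]))
for h in(95,100,110):
    for x,y in((0,48),(0,-48),(48,0),(-48,0),(19,0),(-19,0)): print(h,x,y,"scene crop",(np.array(proj("scene",disp(x,y,h)))-[190,180])*3.33//1+[400,0])
```

```text
t 17.4 pos [ 628.2 -128.7  211.9] rel 0.0 -110.8 yang 28.7 F [-0.3 -0.1 -0.4] w 42.7 q [-14.   3.  89.   0.  89. -43.]
lin m [-0.045  -0.0203  0.0119] turn [ 0.0022  0.0029 -0.4773]
95 0 48 scene crop [688. 201.]
95 0 -48 scene crop [564. 305.]
95 48 0 scene crop [696. 302.]
95 -48 0 scene crop [566. 203.]
95 19 0 scene crop [655. 271.]
95 -19 0 scene crop [603. 231.]
100 0 48 scene crop [688. 195.]
100 0 -48 scene crop [564. 299.]
100 48 0 scene crop [697. 296.]
100 -48 0 scene crop [566. 197.]
100 19 0 scene crop [655. 265.]
100 -19 0 scene crop [603. 225.]
110 0 48 scene crop [689. 183.]
110 0 -48 scene crop [563. 287.]
110 48 0 scene crop [697. 285.]
110 -48 0 scene crop [565. 185.]
110 19 0 scene crop [655. 253.]
110 -19 0 scene crop [603. 214.]
```

View pics/g6.png

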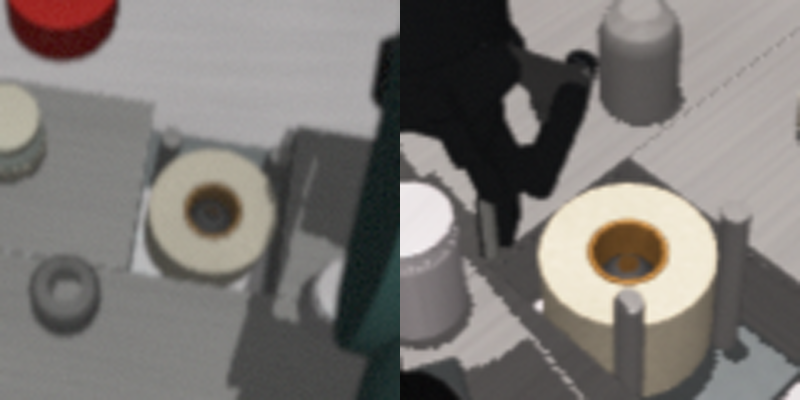

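The roll's core at crop (628,251) matches the predicted (629,251) for a top at 95 mm, so it is fully home, with the spindle visible in the core. On to the knob.

Request:
move_arm(fingers=[0, 0, 0, 0, 0, 0, 0, 0], linear=[[-0.045, -0.02, 0.012], [-0.045, -0.02, 0.012], [-0.045, -0.02, 0.012], [-0.045, -0.02, 0.012], [-0.045, -0.02, 0.012], [-0.045, -0.02, 0.03], [-0.045, -0.02, 0.043], [-0.045, -0.02, 0.043]], turn=[[0.002, 0.003, -0.477], [0.002, 0.003, -0.477], [0.002, 0.003, -0.477], [0.002, 0.003, -0.477], [0.002, 0.003, -0.477], [0.002, 0.003, -0.477], [0.002, 0.003, -0.477], [0.002, 0.003, -0.477]])

```text
t: 18.3
position: [630.8, -180.2, 165.0]
tool_rot: [[-0.827, 0.562, -0.005], [0.562, 0.827, 0.001], [0.005, -0.002, -1.0]]
contact_force: [-0.2, -0.4, -0.3]
gripper_width: 42.4
```

Run:
```python
from h import *
st();go([632,-178,129],56)
b=vision.read_camera("scene")[:,:,::-1]
cv2.imwrite("pics/g7.png",cv2.resize(b[230:350,130:250],(480,480),interpolation=cv2.INTER_CUBIC))
```

```text
t 18.3 pos [ 630.8 -180.2  165. ] rel 7.9 -161.6 yang 55.8 F [-0.2 -0.4 -0.3] w 42.4 q [-18.   6.  90.  -0.  85. -74.]
lin m [0.     0.0026 0.036 ] turn [-0.0021 -0.0045 -0.0036]
```

View pics/g7.png

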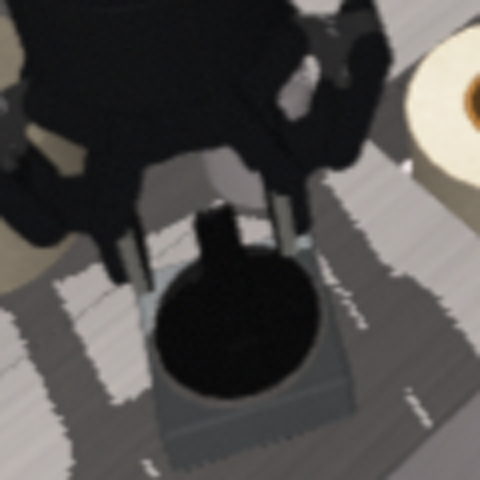

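The fingers straddle the bar (top near crop (217,225), fingers at (130,265) and (290,225)). Descending and closing lightly.

Request:
move_arm(fingers=[0, 0, 0, 0, 0.2, 0.5, 0.8, 0.8], linear=[[0, 0.003, 0.01], [0, 0.003, 0.02], [0, 0.003, 0.03], [0, 0.003, 0.035], [0, 0.003, 0.035], [0, 0.003, 0.035], [0, 0.003, 0.035], [0, 0.003, 0.035]], turn=[[0, -0.004, 0], [0, -0.004, 0], [0, -0.004, 0], [0, -0.004, 0], [0, -0.004, 0], [0, -0.004, 0], [0, -0.004, 0], [0, -0.004, 0]], grip_force=20)

```text
t: 19.15
position: [632.8, -178.1, 132.0]
tool_rot: [[-0.827, 0.562, 0.0], [0.562, 0.827, -0.002], [-0.002, -0.002, -1.0]]
contact_force: [-1.5, -1.5, 1.5]
gripper_width: 15.8
```

Run:
```python
from h import *
st();print(ctrl.state()["moment"])
```

```text
t 19.15 pos [ 632.8 -178.1  132. ] rel 9.7 -159.4 yang 55.8 F [-1.5 -1.5  1.5] w 15.8 q [-18.   7.  92.  -0.  81. -74.]
[-0.27944639  0.25664304  0.03570823]
```

Gripped at 15.8 mm, matching the 16 mm bar. Turning clockwise, which is + about the tool's down axis.

Request:
move_arm(fingers=[0.8, 0.8, 0.8, 0.8, 0.8, 0.8, 0.8, 0.8], linear=[[0, 0, 0], [0, 0, 0], [0, 0, 0], [0, 0, 0], [0, 0, 0], [0, 0, 0], [0, 0, 0], [0, 0, 0]], turn=[[0, 0, 0.1], [0, 0, 0.24], [0, 0, 0.38], [0, 0, 0.52], [0, 0, 0.66], [0, 0, 0.8], [0, 0, 0.93], [0, 0, 1.04]], grip_force=30)

```text
t: 19.95
position: [631.6, -178.7, 132.1]
tool_rot: [[0.072, 0.997, -0.003], [0.997, -0.072, -0.003], [-0.003, -0.002, -1.0]]
contact_force: [-13.1, -3.6, 3.3]
gripper_width: 15.3
```

Run:
```python
from h import *
st();print(ctrl.state()["moment"])
```

```text
t 19.95 pos [ 631.6 -178.7  132.1] rel 8.6 -160.1 yang -4.1 F [-13.1  -3.6   3.3] w 15.3 q [-18.   7.  92.  -0.  82. -14.]
[-0.68402783  2.2963429   0.17760648]
```

Request:
move_arm(fingers=[0.8, 0.8, 0.8, 0.8, 0.8, 0.8, 0.8, 0.8], linear=[[0, -0.001, 0], [0, -0.001, 0], [0, -0.001, 0], [0, -0.001, 0], [0, -0.001, 0], [0, -0.001, 0], [0, -0.001, 0], [0, -0.001, 0]], turn=[[0, 0, 0.05], [0, 0, 0.1], [0, 0, 0.13], [0, 0, 0.15], [0, 0, 0.17], [0, 0, 0.18], [0, 0, 0.18], [0, 0, 0.18]])

```text
t: 20.75
position: [631.0, -178.7, 132.1]
tool_rot: [[0.249, 0.969, -0.002], [0.969, -0.249, -0.003], [-0.004, -0.001, -1.0]]
contact_force: [5.9, -2.7, -3.5]
gripper_width: 15.5
```

Run:
```python
from h import *
st();print(ctrl.state()["moment"])
```

```text
t 20.75 pos [ 631.  -178.7  132.1] rel 8.0 -160.2 yang -14.4 F [ 5.9 -2.7 -3.5] w 15.5 q [-18.   7.  92.  -0.  82.  -4.]
[-0.28877464 -0.84883386  0.49674282]
```

The moment jumped to 0.50 N m at 70°, well above the 0.14 N m spring, so the knob is at its stop. Turning back with it, then releasing.

Request:
move_arm(fingers=[0.8, 0.8, 0.8, 0.8, 0.8, 0.8, 0.8, 0.8], linear=[[0, 0, 0], [0, 0, 0], [0, 0, 0], [0, 0.001, 0], [0, 0.001, 0], [0, 0.001, 0], [0, 0.001, 0], [0, 0.001, 0]], turn=[[0, 0, -0.1], [0, 0, -0.24], [0, 0, -0.38], [0, 0, -0.52], [0, 0, -0.66], [0, 0, -0.8], [0, 0, -0.94], [0, 0, -1.08]])

```text
t: 21.55
position: [632.5, -178.4, 132.1]
tool_rot: [[-0.741, 0.671, -0.0], [0.671, 0.741, -0.002], [-0.002, -0.002, -1.0]]
contact_force: [7.5, 4.0, -4.2]
gripper_width: 15.2
```

Request:
move_arm(fingers=[0.8, 0.8, 0.7, 0.4, 0.1, 0, 0, 0], linear=[[0, 0, 0], [0, 0, 0], [0, 0, 0], [0, 0, 0], [0, 0, 0], [0, 0, 0], [0, 0, -0.015], [0, 0, -0.04]], turn=[[0, 0, -0.1], [0, 0, -0.11], [0, 0, -0.11], [0, 0, -0.11], [0, 0, -0.11], [0, 0, -0.11], [0, 0, -0.11], [0, 0, -0.11]])

```text
t: 22.35
position: [631.9, -178.2, 172.0]
tool_rot: [[-0.81, 0.586, -0.002], [0.586, 0.81, -0.002], [0.001, -0.003, -1.0]]
contact_force: [1.1, -0.2, 1.0]
gripper_width: 42.6
```

Request:
move_arm(fingers=[0, 0, 0, 0, 0, 0, 0, 0], linear=[[0, 0, -0.05], [0, 0, -0.09], [-0.03, -0.03, -0.12], [-0.06, -0.06, -0.15], [-0.08, -0.1, -0.16], [-0.08, -0.14, -0.16], [-0.08, -0.18, -0.16], [-0.08, -0.18, -0.16]], turn=[[0, 0, 0], [0, 0, 0], [0, 0, 0], [0, 0, 0], [0, 0, 0], [0, 0, 0], [0, 0, 0], [0, 0, 0]])

```text
t: 23.15
position: [589.0, -374.1, 333.9]
tool_rot: [[-0.808, 0.59, -0.002], [0.59, 0.808, -0.003], [0.0, -0.004, -1.0]]
contact_force: [-0.2, 0.4, 0.7]
gripper_width: 42.7
```

Run:
```python
from h import *
st()
a=vision.read_camera("top")[:,:,::-1];b=vision.read_camera("scene")[:,:,::-1]
z=lambda i,x,y,w,W:cv2.resize(i[y:y+w*400//W,x:x+w],(W,400),interpolation=cv2.INTER_CUBIC)
cv2.imwrite("pics/end.png",np.hstack([z(a,160,110,260,400),z(b,60,110,340,400)]))
# difference of positions: bystander centroids, before/after
a0=cv2.imread("pics/top0.png");b0=cv2.imread("pics/scene0.png")
for nm,u,v,w in(("shaker",225,175,45),("tin",318,180,32),("jar",212,130,38),("narrow",348,208,55),("knob",342,158,40)):
    g0=a0[v:v+w,u:u+w].astype(np.float32).mean(2);g1=a[v:v+w,u:u+w].astype(np.float32).mean(2)
    print("top",nm,np.round(cv2.phaseCorrelate(g0,g1)[0],1),np.abs(g0-g1).mean().round(1))
for nm,u,v,w in(("shaker",240,170,45),("tin",172,232,42),("jar",300,180,50),("narrow",75,228,85),("knob",160,275,60)):
    g0=b0[v:v+w,u:u+w].astype(np.float32).mean(2);g1=b[v:v+w,u:u+w].astype(np.float32).mean(2)
    print("scene",nm,np.round(cv2.phaseCorrelate(g0,g1)[0],1),np.abs(g0-g1).mean().round(1))
```

```text
t 23.15 pos [ 589.  -374.1  333.9] rel -13.4 -358.8 yang 53.9 F [-0.2  0.4  0.7] w 42.7 q [-34.   9.  71.  -0. 100. -88.]
top shaker [0.5 0.5] 4.7
top tin [ 0.1 -0.1] 3.9
top jar [0.1 0. ] 4.1
top narrow [ 0.1 -0.2] 19.7
top knob [0.  0.2] 3.4
scene shaker [0.5 0.6] 13.1
scene tin [0.5 0.5] 2.3
scene jar [0.1 0.1] 2.3
scene narrow [ 0.1 -0.1] 30.9
scene knob [-0.  0.] 1.6
```

View pics/end.png

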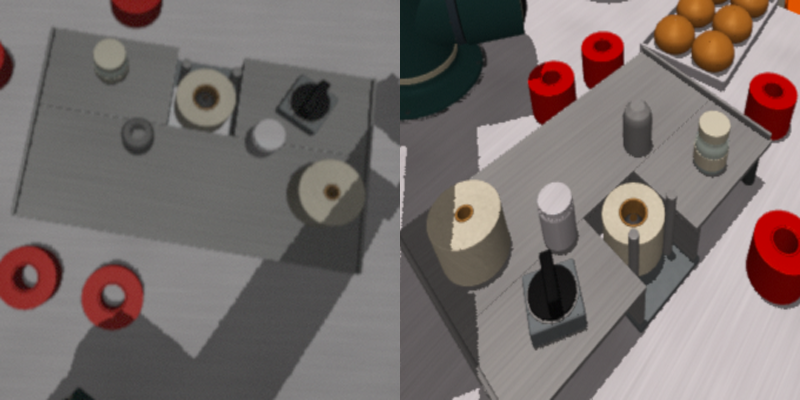

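The roll is home on the spindle at top crop (206,97) and scene crop (633,215). The knob is back at rest and the bystanders haven't moved. Handing in.

```bash
python3 -c "
from workcell import ctrl
print(ctrl.job_done())"
```

```text
the job is handed in; nothing more can be done
None
```

I loaded the wide-core roll, turned the feed knob to its stop and let it return, and handed the job in at about 23 s of the 64 s allowed. No verdict is reported.

**Roll:** I pinched its robot-side wall, slid it along the deck around the shaker and up to both stop posts. I then pressed it down until it bottomed, at 34 N with no further travel. In the scene picture the core lay within a pixel of where it should be for a roll top at 95 mm, which is fully home, and the spindle shows inside the core. During the last stretch of the slide I raised the gripper 0.8 mm, so it carried about 3 to 4 N of the roll's weight; this was to avoid pushing the carriage down early.

**Knob:** I turned it clockwise by 1.22 rad, where the moment reached 0.50 N m. The spring gives only 0.14 N m, so I took that as the stop. I turned it back in the grip and released it; in the pictures it is where it started, with no measurable shift.

**Bystanders:** the narrow roll, jar, tin and shaker all show a shift of under 1 pixel (about 2 mm) in both views. The narrow roll's image brightness changed a lot because the arm's shadow fell on it, so its match is less certain, but it looks unmoved. The gripper is well clear of everything.

No check failed. I measured neither the carriage position nor the roll's tilt directly.

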